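Wedge up the catch and draw the dust tray from the sanding box

ROBOT

A 6-joint arm with a two-finger parallel gripper is mounted at the origin on the work surface. World frame = base frame: x ahead of the robot, y to its left, z up, the work surface at z = 0. Lengths are in mm, angles in rad, forces in N, time in s.
With the tool pointing down it reaches from about 325 to 850 mm from the base axis. Payload 15.5 kg.
Tool frame: the origin (TCP) lies at the very end of the fingers, on their centre line; the grasp point (between the pads) lies 19 mm behind it (manip.hold_point_z is the distance from the TCP to the grasp point, in mm); z points along the fingers, y is the direction in which the jaws open and shut (so a half turn about z gives the same grasp; the last joint's range is limited). The gripper opens to 91 mm and grips with 3 to 60 N. Pads are 32 mm wide; open, the fingers measure 118 mm over their backs; the gripper's body (76 mm by 178 mm) begins 60 mm behind the grasp point.
Start: joints at [-1.438, 0.494, 1.345, -0, 1.302, -0.096], TCP at [141.148, -608.854, 213.915] pointing down, gripper open.
Joint ranges: [-2.91, 2.91], [-0.82, 2.16], [0.22, 2.67], [-1.22, 4.37], [0.12, 2.79], [-3.08, 3.08]. Speed limits (rad/s): [1.89, 1.89, 2.57, 3.01, 3.01, 3.01].

INTERFACE

Orientations are given as [roll, pitch, yaw] about the fixed x, y, z axes, in that order (R = Rz(yaw) Ry(pitch) Rx(roll)).
In Python, from rig import manip, camera, camera_info gives the robot as it stands.
- The arm moves only by the tool send_rows, never from a script. Its arguments are lists of equal length, an entry for each row: "slide": the shift along the world's x, y, z in cm, a list of three; "rot": the turn, a rotation vector about the world's x, y, z in rad, a list of three; "fingers": the gripper's target within -1 to 1 (fully open at 1, half-way at 0, shut at -1). A call has 1 to 12 rows; each row shifts and turns the commanded pose from where the row before left it; what a row does not reach is not made up. A row lasts 1/12 s, in which the tool goes at most 41.7 mm and 7.16 degrees, less where a joint would pass 70% of its speed; a pose out of reach is approached as far as the arm can. A call with a gripper value outside its range is refused whole. The fingers move at their own pace and stop on an object; "grip_force" is the grip in N (left out, the last holds). Time passes only in rows, so rows that do not move let the fingers close. It gives the time, the measured TCP pose, the force and the opening at its end, in the units of the state.
- manip.read_state(): the state, without advancing time (a new reading comes with each control period).
- camera(name): name is "side" or "top" or "wrist"; returns the picture (384x512x3 uint8, red, green, blue); there is no depth.
- camera_info(name): a dict with "K" (3x3 intrinsics, pixels), "position" and "orientation" of the camera in the world; the wrist camera has in their place "mount" (4x4, takes a point from camera to tool coordinates, whose origin is the TCP and whose axes are the flange's). Camera axes: x right, y up, looking along -z (the intrinsics and any distortion apply to the point x, -y, -z); pixel columns grow to the right and rows downward; lengths in mm; the calibration is good to about 2 mm. A picture is of the moment at which its call begins: read the wrist's pose just before it. camera_info takes no time and is no camera call.
- manip.finish_job(): hands the job in, once; it reports no verdict.
The state is a dict: "t": time; "qpos": joint angles; "qd": joint speeds; "joint_torque": joint torques, N m; "tcp_pos": TCP position; "tool_rot": TCP orientation; "contact_force": force on the tool from outside, world axes, zero at the start; "moment": the same for the moment, N m; "opening": finger opening in mm.
Only numpy, scipy, OpenCV 4.12 (cv2) and the standard library are available. Lean on these libraries where they do the work, as an engineer would, in place of code of your own. Each camera call takes 0.05 s, during which the arm holds its last target.

TASK

The dust tray of the low sanding box is held in by a sprung catch that falls shut as soon as it is let go. Push the loose wooden wedge under the catch's side bar so that it holds the catch up by itself, then slide the tray out along the worktop until it is wholly clear of the box by about a finger's breadth. Leave the wedge holding the catch up, do not tip the tray, and do not disturb the clamp, the sanding block or the tin.

Things in the scene. Friction and masses are not known exactly. Their poses are not given: they have to be found in the camera images.
- box: Low grey sanding box, black louvred top, 240 deep x 170 wide x 64 mm high, fixed. Origin: on the worktop at the middle of its front face, in the tray's mouth. x points into the box (the tray comes out along -x), y to the catch's side, z up. The mouth, 147 wide x 38 mm high, has no floor: the tray slides on the worktop between the side walls.
- tray: Loose open-topped grey plastic tray, 160 long (x) x 140 wide (y) x 34 mm high, 0.25 to 0.5 kg. Origin: centre of its underside; x points into the box. Floor, side and rear walls 4 mm thick. At the start its origin is 20 mm inside the mouth (box x = +0.020), so its front 60 mm stands out of the box. Wholly out when its origin is at box x below -0.080.
- tray_front (a point): Middle of the top edge of the tray's front wall (tray x -76, z 34 mm). That wall is plain, 8 mm thick; behind it (+x) the tray is open from above for 52 mm up to the box, so fingertips can go down inside to hook the wall, or pinch it.
- catch (a joint): Angle (rad) of the steel sprung catch: 0 shut, grows as its front rises, at most 0.5. Its lever (6 mm thick) lies along the box's +y side, pivoted at box x 40, y 88, z 30 mm. A spring pushes it down: about 3 N at the bar when shut, 6 N on top of the wedge. The tray passes under its nose above about 0.10; the wedge's full height gives about 0.17.
- catch_nose (a point): Middle of the underside of the catch's nose, the 6 mm thick plate at the lever's front that turns inward before the tray's front wall. Shut, it spans box x -69 to -63, y 45 to 94, z 24 to 40 mm and overlaps the top 10 mm of the wall.
- catch_bar (a point): Centre of the catch's round side bar, diameter 8, 56 mm long along the box's y. Shut, it is at box x -67, y 122, z 18 mm, its underside 14 mm above the worktop. The worktop below it and beside the box is free: the wedge, centred on this point, can go straight through along the box's +x with 15 mm left beside the lever.
- wedge: Loose pale wooden wedge on the worktop, 145 long (x) x 26 wide (y) x 32 mm high, 80 g. Origin: centre of its underside. Thin end (5 mm high) at x = +72.5 mm; the ramp rises evenly to 32 mm at x = +7.5; from there to the blunt rear end (x = -72.5) the top is flat. It holds the catch surely with the bar on the flat top, 10 to 20 mm behind the ramp. Pushing it in takes up to about 15 N.
- wedge_grip (a point): Point in the wedge's rear part (wedge x -52, z 20 mm) where it can be gripped from above across its 26 mm width.
- clamp: Spring clamp with red handles, lying, about 110 x 40 x 24 mm; origin: centre of its underside. Not needed; leave alone.
- sander: Cork sanding block with a wooden grip, 110 x 60 x 38 mm; origin: centre of its underside. Not needed; leave alone.
- tin: Closed round steel tin, diameter 61, 58 mm high; origin: centre of its underside. Not needed; leave alone.
Not all that is in view belongs to the job. What is shaped like the wedge but blue is not meant.

How it is judged:
By the outcome, as a careful person would: the job done as asked, in the order asked, and still so for the second after the job is handed in, with the robot touching nothing.
It also fails if it takes over 61 s, if anything falls off the work surface, if the arm or the gripper's body presses on something with over 40 N, if the wrist force passes 120 N, or if a joint passes its speed limit or range.

## Working session

There is one attempt and no reset: what is moved stays moved. The work goes in short steps, Python scripts to look and compute and a tool call to move; the robot and the scene stay as the last step left them, time stands still between calls to the robot, and variables do not carry over. Pictures are saved under pics/ and viewed, and the job is handed in when it is done.

Besides the shell and the picture viewer there is one more tool, called after "Emit:" by a JSON object that holds its "name" and its "arguments", one argument or row to a line. send_rows: Moves the arm, as the interface text tells. Its arguments: {"type":"object","properties":{"slide":{"type":"array"},"rot":{"type":"array"},"fingers":{"type":"array"},"grip_force":{"type":"number"}},"required":["slide","rot","fingers"]}

```bash
ls; mkdir -p pics
python3 - <<'E'
from rig import manip, camera, camera_info
import cv2
print(manip.read_state())
for n in ("side","top","wrist"):
    print(n,camera_info(n))
    im=camera(n); cv2.imwrite(f"pics/{n}0.png",im[:,:,::-1])
E
```

```text
pics
{'t': 0.0, 'qpos': array([-1.43849310e+00,  4.94166206e-01,  1.34616496e+00,  1.07978174e-05,
        1.30247071e+00, -9.55173019e-02]), 'qd': array([ 3.08936921e-04,  4.65172024e-04,  2.55163848e-04,  8.43649778e-04,
       -9.89175427e-04,  4.22394725e-05]), 'joint_torque': array([-5.06776458e-03, -8.78831792e+01, -3.81867492e+01,  7.00116972e-02,
        5.32167591e-02, -1.21691742e-04]), 'tcp_pos': array([ 141.10396981, -608.46434101,  213.33735466]), 'tool_rot': array([-3.14038994e+00, -1.25686084e-04,  2.27817580e-01]), 'contact_force': array([ 0.20997549, -0.64175899, -0.25414532]), 'moment': array([ 0.02134127, -0.05060441,  0.00794212]), 'opening': 90.92300819906849}
side {'K': array([[366.12420466,   0.        , 253.7608074 ],
       [  0.        , 366.12420466, 192.23438287],
       [  0.        ,   0.        ,   1.        ]]), 'position': array([322.63144713, 621.17636788, 713.29962574]), 'orientation': array([ 0.80293266,  0.01513955, -2.86560055])}
top {'K': array([[384.56199728,   0.        , 257.42810856],
       [  0.        , 384.56199728, 186.94288238],
       [  0.        ,   0.        ,   1.        ]]), 'position': array([ 459.96460218,  -36.12969914, 1168.14261601]), 'orientation': array([ 0.061039  ,  0.02213448, -1.59361556])}
wrist {'K': array([[319.43314594,   0.        , 256.611078  ],
       [  0.        , 319.43314594, 192.23027003],
       [  0.        ,   0.        ,   1.        ]]), 'mount': array([[-6.29349781e-04,  9.72448603e-01,  2.33116533e-01,
         6.41813433e+01],
       [ 9.99999653e-01,  7.39086760e-04, -3.83389042e-04,
        -3.53924567e-01],
       [-5.45119481e-04,  2.33116211e-01, -9.72448731e-01,
        -1.71490305e+02],
       [ 0.00000000e+00,  0.00000000e+00,  0.00000000e+00,
         1.00000000e+00]])}
```

View pics/side0.png

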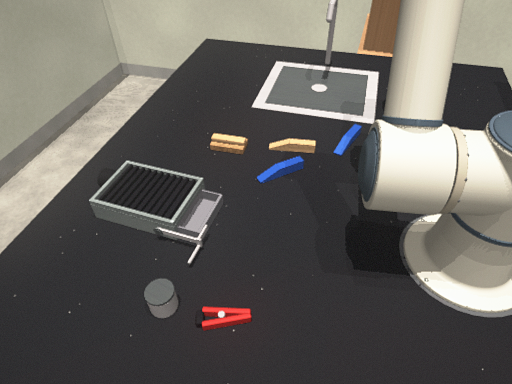

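View pics/top0.png

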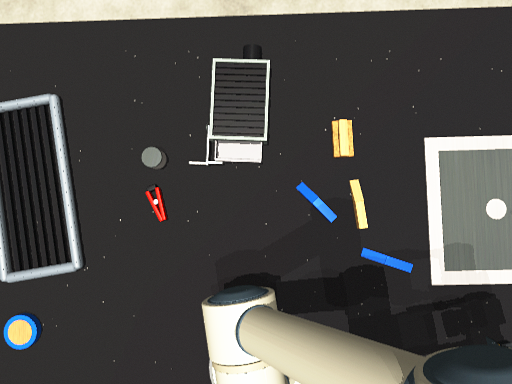

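View pics/wrist0.png

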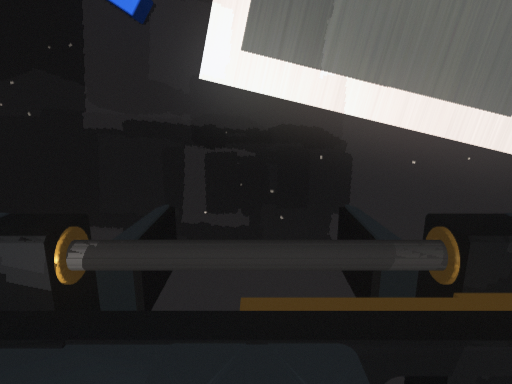

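```bash
cat > h.py <<'E'
import numpy as np, cv2
from scipy.spatial.transform import Rotation as R
from rig import manip, camera, camera_info
def cam(n, st=None):
    c=camera_info(n); K=c["K"]
    if n=="wrist":
        st=st or manip.read_state()
        T=np.eye(4);T[:3,:3]=R.from_euler("xyz",st["tool_rot"]).as_matrix();T[:3,3]=st["tcp_pos"]
        M=T@c["mount"]; return K,M[:3,:3],M[:3,3]
    return K,R.from_euler("xyz",c["orientation"]).as_matrix(),c["position"]
def unproj(n,uv,z,C=None):
    K,Rm,p=C or cam(n)
    uv=np.atleast_2d(uv).astype(float); d=np.c_[uv,np.ones(len(uv))]@np.linalg.inv(K).T
    d=d*[1,-1,-1]@Rm.T
    s=(z-p[2])/d[:,2]; return p+s[:,None]*d
def proj(n,X,C=None):
    K,Rm,p=C or cam(n)
    q=(np.atleast_2d(X)-p)@Rm*[1,-1,-1]; q=q@K.T; return q[:,:2]/q[:,2:]
def crop(im,x0,y0,x1,y1,s,name):
    cv2.imwrite("pics/"+name,cv2.resize(im[y0:y1,x0:x1],None,fx=s,fy=s,interpolation=cv2.INTER_CUBIC))
E
python3 - <<'E'
from h import *
t=cv2.imread("pics/top0.png"); s=cv2.imread("pics/side0.png")
crop(t,180,110,280,180,8,"t_box.png"); crop(t,290,170,380,240,8,"t_w.png"); crop(s,245,115,365,195,6,"s_w.png"); crop(s,85,155,235,265,5,"s_box.png")
E
```

```text
(no output)
```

View pics/t_box.png

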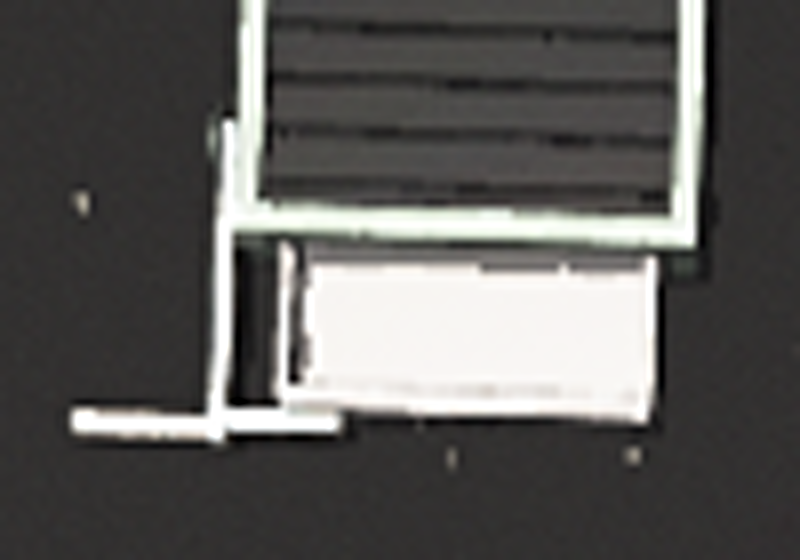

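View pics/t_w.png

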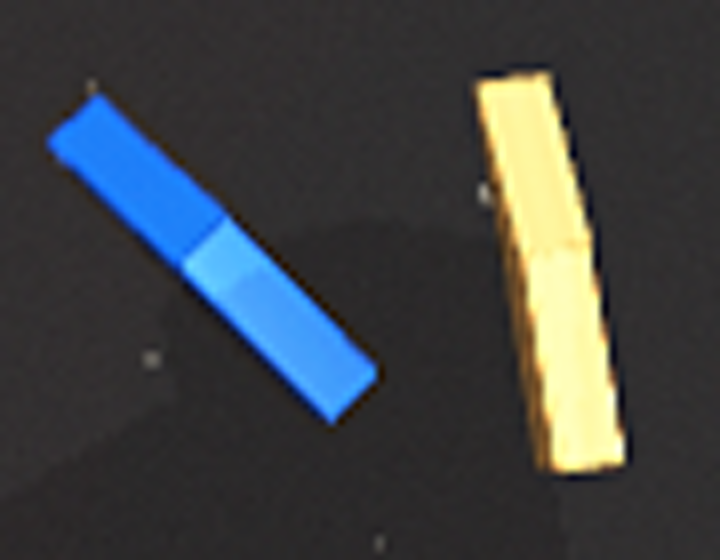

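View pics/s_w.png

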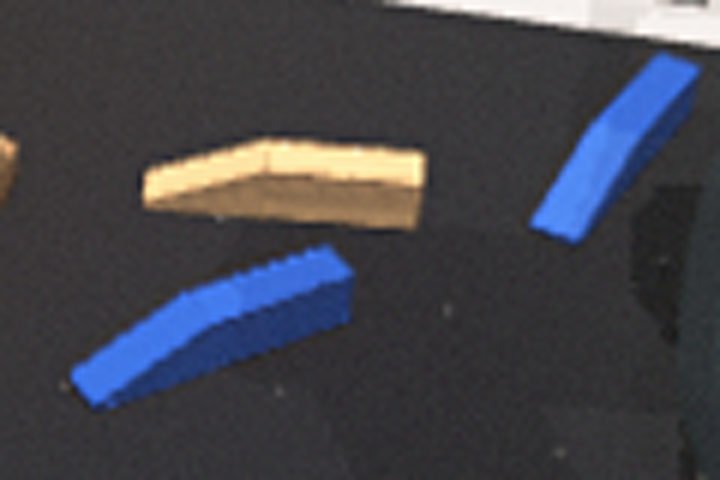

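View pics/s_box.png

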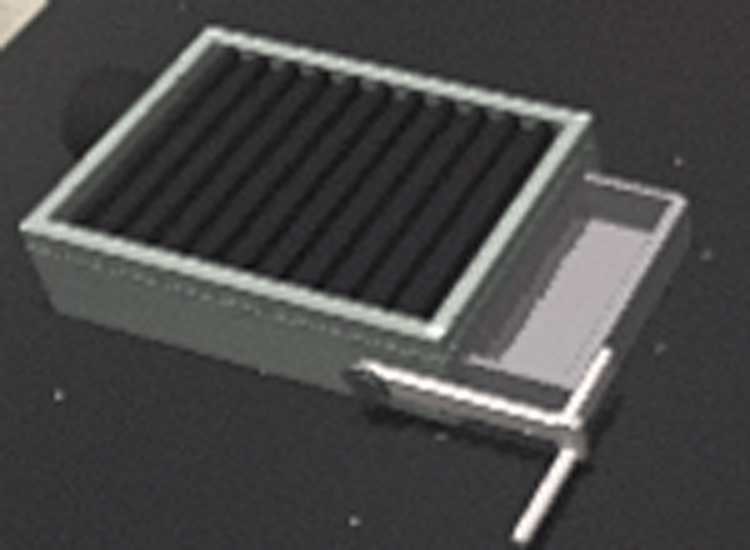

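Run:
```python
from h import *
np.set_printoptions(precision=1,suppress=True)
t=cv2.imread("pics/top0.png"); crop(t,200,45,280,150,6,"t_bx2.png")
a=unproj("top",[(209,139.4),(266.9,140.6),(213,59),(269,59.5)],64);print("boxtop",a, np.linalg.norm(a[0]-a[1]),np.linalg.norm(a[0]-a[2]))
a=unproj("side",[(172.4,222),(203.4,178.6),(90,200.6),(127,161.4)],64);print("boxside",a, np.linalg.norm(a[0]-a[1]),np.linalg.norm(a[0]-a[2]))
a=unproj("top",[(359,229),(368.1,227.8),(355.9,201.5),(364,200)],32);print(a)
b=unproj("top",[(349.5,180.5),(358.75,179.3)],5);print(b)
d=b.mean(0)-a[:2].mean(0);print(np.linalg.norm(d[:2]),np.arctan2(d[1],d[0]),(b.mean(0)+a[:2].mean(0))/2)
g=lambda u,v:(245+u/6,115+v/6)
a=unproj("side",[g(425,152),g(415,184),g(268,138),g(268,172)],32);print(a)
b=unproj("side",[g(143,175),g(143,200)],5);print(b)
b=unproj("side",[g(143,207),g(415,229)],0);print(b)
g=lambda u,v:(180+u/8,110+v/8)
print("bar z18 top",unproj("top",[g(72,422),g(340,422)],np.array([18,40])))
g=lambda u,v:(85+u/5,155+v/5)
print("bar side",unproj("side",[g(520,540),g(575,452)],22))
```

```text
boxtop [[669.8 124.4  64. ]
 [661.8 -43.7  64. ]
 [908.5 109.   64. ]
 [901.8 -55.7  64. ]] 168.32951809374265 239.16422577567442
boxside [[673.8 123.8  64. ]
 [659.3 -39.   64. ]
 [905.7 112.1  64. ]
 [895.1 -51.7  64. ]] 163.5120073349939 232.23977880120978
[[ 399.6 -306.7   32. ]
 [ 402.5 -333.3   32. ]
 [ 480.2 -300.8   32. ]
 [ 484.  -324.6   32. ]]
[[ 544.4 -290.3    5. ]
 [ 547.3 -318.2    5. ]]
145.64435909310725 0.10842873321728072 [ 473.5 -312.1   18.5]
[[ 400.9 -329.8   32. ]
 [ 401.6 -301.    32. ]
 [ 482.5 -321.4   32. ]
 [ 476.4 -292.1   32. ]]
[[ 546.7 -308.7    5. ]
 [ 541.3 -287.3    5. ]]
[[ 541.4 -287.8    0. ]
 [ 399.1 -305.6    0. ]]
bar z18 top [[609.  192.7  18. ]
 [603.6  88.9  40. ]]
bar side [[607.  195.7  22. ]
 [601.5 142.4  22. ]]
```

View pics/t_bx2.png

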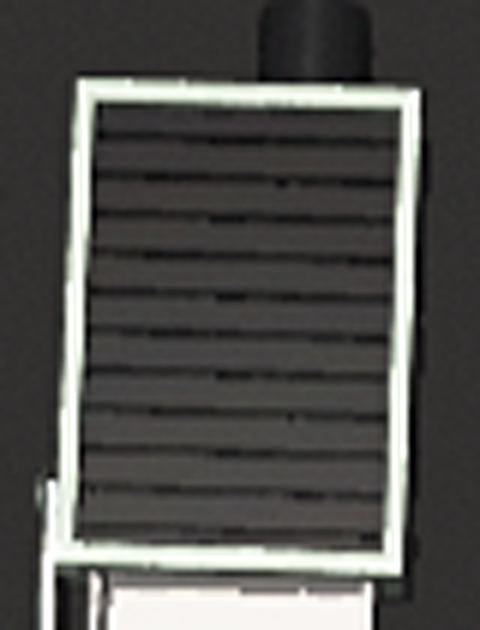

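Run:
```python
from h import *
from scipy.optimize import least_squares
np.set_printoptions(precision=3,suppress=True)
def fit(X,top,side,p0):
    def f(p,sp=None):
        c,s=np.cos(p[2]),np.sin(p[2]); W=X@np.array([[c,s,0],[-s,c,0],[0,0,1]])+[p[0],p[1],0]
        r=[]
        for n,o in (("top",top),("side",side)):
            for i,uv in o.items(): r.append(proj(n,W[i])[0]-uv)
        return np.ravel(r)
    q=least_squares(f,p0); return q.x, q.fun.reshape(-1,2)
box=np.array([[0,85,64],[0,-85,64],[240,85,64],[240,-85,64],[-67,150,18],[-60,66,34.],[-60,-70,34]])
g=lambda u,v:(180+u/8,110+v/8)
T={0:(209.5,139.2),1:(267,141),2:(212.8,58.3),3:(270,60),4:g(72,422),6:g(650,422)}
S={0:(172.4,222),1:(203.4,178.6),2:(90,200.6),3:(127,161.4)}
for a,b in ((T,{}),({},S),(T,S)):
    x,r=fit(box,a,b,[665,40,-.05]); print(x);print(r)
x,r=fit(box,T,{},[665,40,-.05])
w=np.array([[-72.5,13,32],[-72.5,-13,32],[7.5,13,32],[7.5,-13,32],[72.5,13,5],[72.5,-13,5]])
T={0:(359,229),1:(368.1,227.8),2:(355.9,201.5),3:(364,200),4:(349.5,180.5),5:(358.75,179.3)}
g=lambda u,v:(245+u/6,115+v/6)
S={1:g(425,152),0:g(415,184),3:g(268,138),2:g(268,172),5:g(143,175),4:g(143,200)}
for a,b in ((T,{}),({},S),(T,S)):
    x,r=fit(w,a,b,[473,-312,.1]); print(x);print(r)
```

```text
[665.85   39.778  -0.061]
[[-0.583 -0.199]
 [ 0.367 -0.024]
 [-0.159  0.025]
 [ 0.356 -0.022]
 [-0.274  0.309]
 [ 0.285 -0.09 ]]
[664.499  42.675  -0.063]
[[ 0.851  1.451]
 [ 0.495 -0.745]
 [-1.314 -0.219]
 [-0.086 -1.433]]
[665.543  40.561  -0.061]
[[-0.85  -0.083]
 [ 0.099  0.083]
 [-0.436  0.14 ]
 [ 0.079  0.084]
 [-0.528  0.425]
 [ 0.027  0.016]
 [ 0.91   0.734]
 [ 0.344 -1.339]
 [-1.271 -0.68 ]
 [-0.228 -1.829]]
[ 473.854 -312.613    0.108]
[[ 0.262 -0.264]
 [ 0.011 -0.223]
 [-0.656  0.101]
 [ 0.052  0.438]
 [ 0.509 -0.055]
 [-0.17   0.007]]
[ 472.43  -307.063    0.121]
[[-0.404  0.135]
 [ 0.971 -0.229]
 [ 0.17   0.462]
 [-0.535 -0.31 ]
 [ 0.402 -0.408]
 [-0.613  0.292]]
[ 473.408 -311.301    0.112]
[[-0.094 -0.097]
 [-0.35  -0.087]
 [-1.105  0.28 ]
 [-0.402  0.586]
 [-0.004  0.129]
 [-0.688  0.161]
 [-0.472 -0.554]
 [ 0.821 -0.948]
 [ 0.182 -0.358]
 [-0.601 -1.164]
 [ 0.493 -1.338]
 [-0.595 -0.675]]
```

Candidates: the pale wedge at top (359,204) / side (293,145), the blue wedges at top (317,202) and (387,260), and the wooden-gripped sander at top (343,138). I choose the pale one. The crop shows its thin end pointing away from the robot (+x), and both views agree: centre about (473.5, -312), yaw 0.11. The box origin is about (665.7, 40), yaw -0.061.

Emit:
{"name": "send_rows", "arguments": {
  "slide": [
    [2.34, 2.42, 0],
    [2.34, 2.42, 0],
    [2.34, 2.42, 0],
    [2.34, 2.42, 0],
    [2.34, 2.42, 0],
    [2.34, 2.42, 0],
    [2.34, 2.42, 0],
    [2.34, 2.42, 0],
    [2.34, 2.42, 0],
    [2.34, 2.42, 0],
    [2.34, 2.42, 0],
    [2.34, 2.42, 0]
  ],
  "rot": [
    [0, 0, -0.01],
    [0, 0, -0.01],
    [0, 0, -0.01],
    [0, 0, -0.01],
    [0, 0, -0.01],
    [0, 0, -0.01],
    [0, 0, -0.01],
    [0, 0, -0.01],
    [0, 0, -0.01],
    [0, 0, -0.01],
    [0, 0, -0.01],
    [0, 0, -0.01]
  ],
  "fingers": [0.3, 0.3, 0.3, 0.3, 0.3, 0.3, 0.3, 0.3, 0.3, 0.3, 0.3, 0.3]
}}

```text
t: 1.15
tcp_pos: [422.8, -317.0, 213.9]
tool_rot: [-3.141, 0.0, 0.107]
contact_force: [1.0, -0.4, -0.2]
opening: 59.6
```

Emit:
{"name": "send_rows", "arguments": {
  "slide": [
    [0, 0, -2],
    [0, 0, -2],
    [0, 0, -2],
    [0, 0, 0]
  ],
  "rot": [
    [0, 0, 0],
    [0, 0, 0],
    [0, 0, 0],
    [0, 0, 0]
  ],
  "fingers": [0.3, 0.3, 0.3, 0.3]
}}

```text
t: 1.48
tcp_pos: [420.6, -316.8, 150.9]
tool_rot: [-3.138, 0.003, 0.108]
contact_force: [-1.4, 0.8, -1.3]
opening: 59.0
```

Run:
```python
from h import *
st=manip.read_state(); print(st)
im=camera("wrist")[:,:,::-1].copy()
c,s=np.cos(.11),np.sin(.11)
w=np.array([[-72.5,13,32],[-72.5,-13,32],[7.5,13,32],[7.5,-13,32],[72.5,13,5],[72.5,-13,5]])
W=w@np.array([[c,s,0],[-s,c,0],[0,0,1]])+[473.5,-311.8,0]
P=proj("wrist",W,cam("wrist",st));print(P)
cv2.imwrite("pics/w1.png",im)
for p in P: cv2.circle(im,tuple(int(round(v)) for v in p),3,(0,0,255),1)
cv2.imwrite("pics/w1o.png",im)
```

```text
{'t': 1.4833, 'qpos': array([-7.58971050e-01,  4.34522053e-01,  1.66029837e+00, -2.84585350e-05,
        1.05198030e+00,  7.03464042e-01]), 'qd': array([-0.0092012 , -0.04306103, -0.05400053, -0.00064549,  0.0907808 ,
       -0.00073734]), 'joint_torque': array([ 7.00122043e-01, -7.65452099e+01, -3.25103545e+01,  1.07717626e-01,
       -2.05966428e+00,  1.21642885e-02]), 'tcp_pos': array([ 420.63394242, -316.83596339,  150.86208047]), 'tool_rot': array([-3.13763687,  0.00338769,  0.10838211]), 'contact_force': array([-1.3952525 ,  0.78228936, -1.32282614]), 'moment': array([ 0.00115227,  0.04142897, -0.00703003]), 'opening': 58.95772803290328}
[[244.36377391 206.18673931]
 [271.88401733 206.15362625]
 [243.34128491 119.35817359]
 [272.70089742 119.29163502]
 [243.77469729  46.44958715]
 [272.04760199  46.36027382]]
```

View pics/w1o.png

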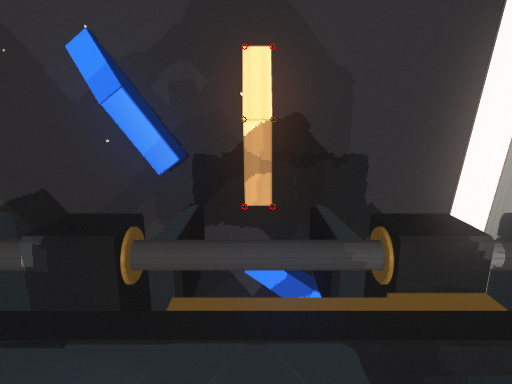

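The wrist view shows the pale wedge with the predicted corners on it to within 1 px (rear end at (244–272, 206), crest at row 119). I descend and grip.

Emit:
{"name": "send_rows", "arguments": {
  "slide": [
    [0, 0, -2.5],
    [0, 0, -2.5],
    [0, 0, -2.5],
    [0, 0, -2.5],
    [0, 0, -2],
    [0, 0, -1.5],
    [0, 0, -1],
    [0, 0, 0],
    [0, 0, 0]
  ],
  "rot": [
    [0, 0, 0],
    [0, 0, 0],
    [0, 0, 0],
    [0, 0, 0],
    [0, 0, 0],
    [0, 0, 0],
    [0, 0, 0],
    [0, 0, 0],
    [0, 0, 0]
  ],
  "fingers": [0.3, 0.3, 0.3, 0.3, 0.3, 0.3, 0.3, 0.3, 0.3]
}}

```text
t: 2.28
tcp_pos: [422.2, -318.8, 9.6]
tool_rot: [3.141, -0.0, 0.108]
contact_force: [0.5, 0.5, -0.7]
opening: 59.4
```

Emit:
{"name": "send_rows", "arguments": {
  "slide": [
    [0, 0, 0],
    [0, 0, 0],
    [0, 0, 0],
    [0, 0, 0],
    [0, 0, 0],
    [0, 0, 0],
    [0, 0, 0],
    [0, 0, 0]
  ],
  "rot": [
    [0, 0, 0],
    [0, 0, 0],
    [0, 0, 0],
    [0, 0, 0],
    [0, 0, 0],
    [0, 0, 0],
    [0, 0, 0],
    [0, 0, 0]
  ],
  "fingers": [-1, -1, -1, -1, -1, -1, -1, -1],
  "grip_force": 40
}}

```text
t: 2.95
tcp_pos: [422.0, -318.5, 9.2]
tool_rot: [3.141, -0.0, 0.108]
contact_force: [-0.9, 1.1, 6.8]
opening: 25.8
```

Emit:
{"name": "send_rows", "arguments": {
  "slide": [
    [0, 0, 1],
    [0, 0, 2.5],
    [0, 0, 2.5],
    [0.2, 3, 0],
    [0.3, 3.5, 0],
    [0.3, 3.5, 0],
    [0.3, 3.5, 0],
    [0.3, 3.5, 0],
    [0.3, 3.5, 0],
    [0.3, 3.5, 0],
    [0.3, 3.5, 0],
    [0.3, 3.5, 0]
  ],
  "rot": [
    [0, 0, 0],
    [0, 0, 0],
    [0, 0, 0],
    [0, 0, -0.019],
    [0, 0, -0.02],
    [0, 0, -0.02],
    [0, 0, -0.02],
    [0, 0, -0.02],
    [0, 0, -0.02],
    [0, 0, -0.02],
    [0, 0, -0.02],
    [0, 0, -0.01]
  ],
  "fingers": [-1, -1, -1, -1, -1, -1, -1, -1, -1, -1, -1, -1]
}}

```text
t: 3.95
tcp_pos: [447.9, -6.8, 69.5]
tool_rot: [3.142, -0.0, -0.063]
contact_force: [0.6, 0.3, -1.5]
opening: 26.1
```

Emit:
{"name": "send_rows", "arguments": {
  "slide": [
    [0.3, 3.5, 0],
    [0.2, 3.5, 0],
    [0.2, 3.5, 0],
    [0.1, 3, 0],
    [0.1, 3, 0],
    [0.1, 1.9, 0],
    [0, 0, 0],
    [0, 0, 0]
  ],
  "rot": [
    [0, 0, 0],
    [0, 0, 0],
    [0, 0, 0],
    [0, 0, 0],
    [0, 0, 0],
    [0, 0, 0],
    [0, 0, 0],
    [0, 0, 0]
  ],
  "fingers": [-1, -1, -1, -1, -1, -1, -1, -1]
}}

```text
t: 4.62
tcp_pos: [457.9, 176.4, 69.4]
tool_rot: [-3.142, -0.0, -0.059]
contact_force: [0.3, -0.4, -0.9]
opening: 25.6
```

Run:
```python
from h import *
st=manip.read_state(); print(st)
np.set_printoptions(precision=1,suppress=True)
C=cam("wrist",st)
im=camera("wrist")[:,:,::-1].copy()
a=.061;M=np.array([[np.cos(a),-np.sin(a),0],[np.sin(a),np.cos(a),0],[0,0,1]])
X=np.array([[-67,94,22],[-67,150,22],[-71,150,18],[-60,70,34],[-60,-70,34],[0,85,64],[0,-85,64]])
P=proj("wrist",X@M+[665.7,40.2,0],C);print(P)
cv2.imwrite("pics/w2.png",im)
for p in P: cv2.circle(im,tuple(int(round(v)) for v in p),3,(0,0,255),1)
cv2.imwrite("pics/w2o.png",cv2.resize(im,None,fx=1.5,fy=1.5))
```

```text
{'t': 4.6167, 'qpos': array([ 2.45940182e-01,  5.17109391e-01,  1.82945606e+00, -4.43955392e-05,
        7.94681068e-01,  1.87589431e+00]), 'qd': array([-0.03888065, -0.00185426,  0.01984613, -0.00369709, -0.00731632,
       -0.01182138]), 'joint_torque': array([  2.99315773, -73.57778549, -22.75180221,   0.20856321,
        -0.10939988,   0.47701707]), 'tcp_pos': array([457.85412143, 176.36894642,  69.35875338]), 'tool_rot': array([-3.14151891e+00, -3.39666056e-04, -5.91267205e-02]), 'contact_force': array([ 0.33227504, -0.43407655, -0.85080798]), 'moment': array([-0.0095442 ,  0.04124817, -0.0076447 ]), 'opening': 25.605663616393976}
[[ 305.2  -28.1]
 [ 212.6  -28.3]
 [ 213.7  -18.1]
 [ 351.5  -51.5]
 [ 599.9  -51.1]
 [ 346.5 -248.4]
 [ 743.3 -247.6]]
```

View pics/w2o.png

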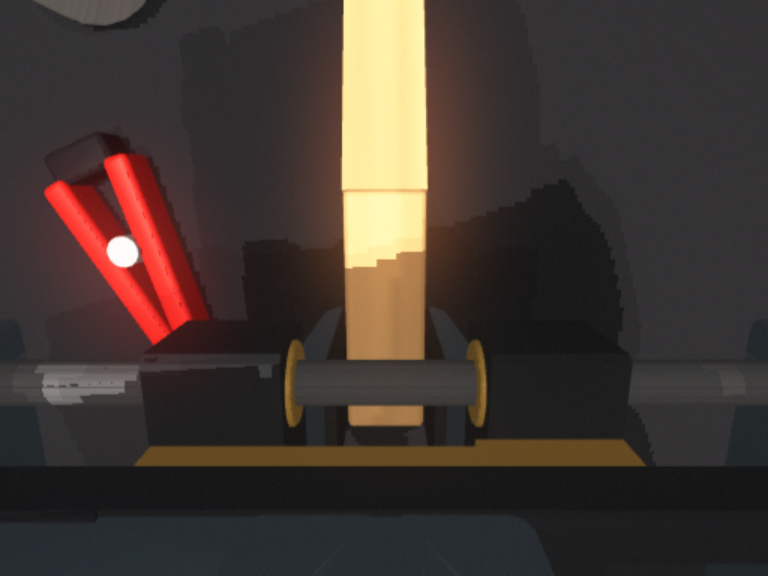

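Run:
```python
from h import *
np.set_printoptions(precision=1,suppress=True)
print(unproj("wrist",[(137,213),(105,225),(80,105)],20))
for n in ("top","side"):
    im=camera(n)[:,:,::-1].copy(); cv2.imwrite(f"pics/{n}1.png",im)
    if n=="top": crop(im,130,100,290,220,5,"t1.png")
    else: crop(im,80,150,280,300,4,"s1.png")
```

```text
[[458.8 261.9  20. ]
 [451.2 286.6  20. ]
 [535.8 288.8  20. ]]
```

View pics/t1.png

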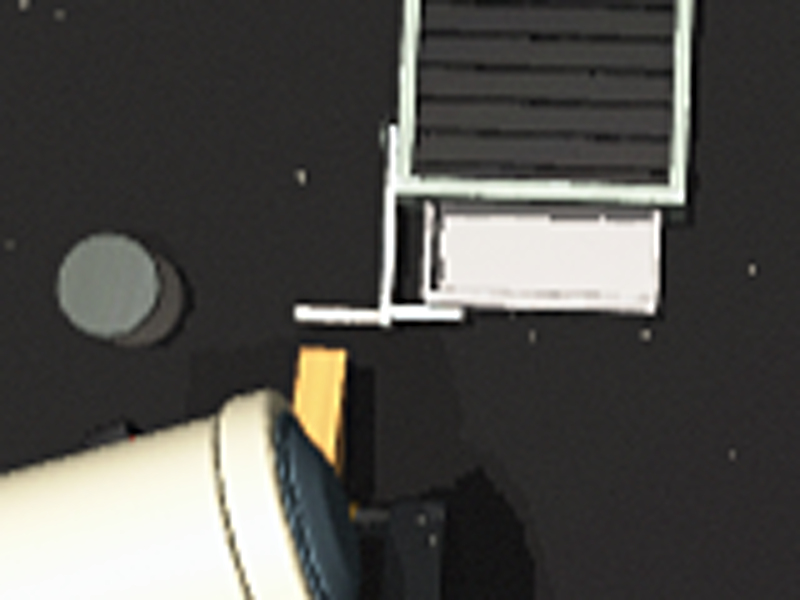

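View pics/s1.png

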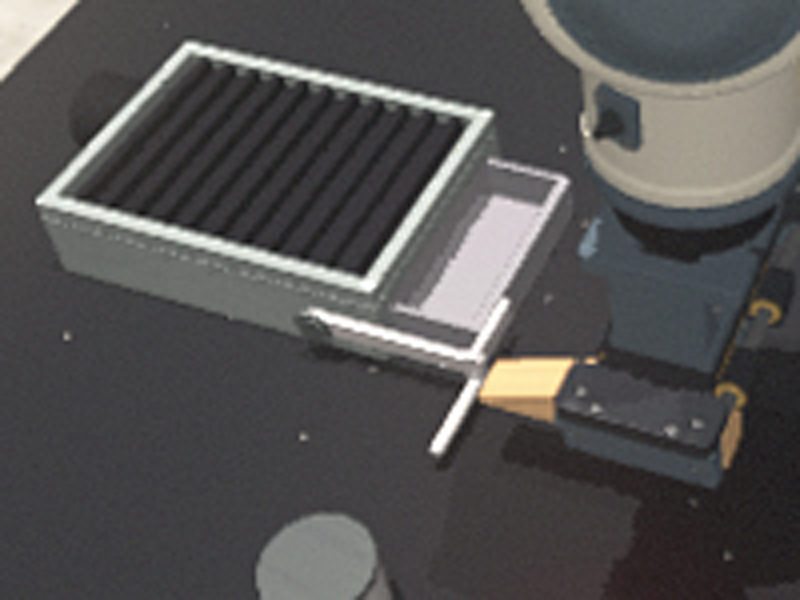

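The raised wedge points at the bar, and the clamp's nearest edge (y about 262) is clear of the fingers. I lower the wedge.

Emit:
{"name": "send_rows", "arguments": {
  "slide": [
    [0, 0, -1.5],
    [0, 0, -1.5],
    [0, 0, -1.5],
    [0, 0, -1],
    [0, 0, -0.4],
    [0, 0, 0],
    [0, 0, 0]
  ],
  "rot": [
    [0, 0, 0],
    [0, 0, 0],
    [0, 0, 0],
    [0, 0, 0],
    [0, 0, 0],
    [0, 0, 0],
    [0, 0, 0]
  ],
  "fingers": [-1, -1, -1, -1, -1, -1, -1]
}}

```text
t: 5.35
tcp_pos: [458.0, 175.1, 10.1]
tool_rot: [3.142, 0.0, -0.062]
contact_force: [0.1, -0.3, -1.2]
opening: 25.7
```

Run:
```python
from h import *
for n in ("top","side"):
    im=camera(n)[:,:,::-1].copy(); cv2.imwrite(f"pics/{n}2.png",im)
    if n=="top": crop(im,130,100,290,220,5,"t2.png")
    else: crop(im,130,200,280,300,5,"s2.png")
```

```text
(no output)
```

View pics/t2.png

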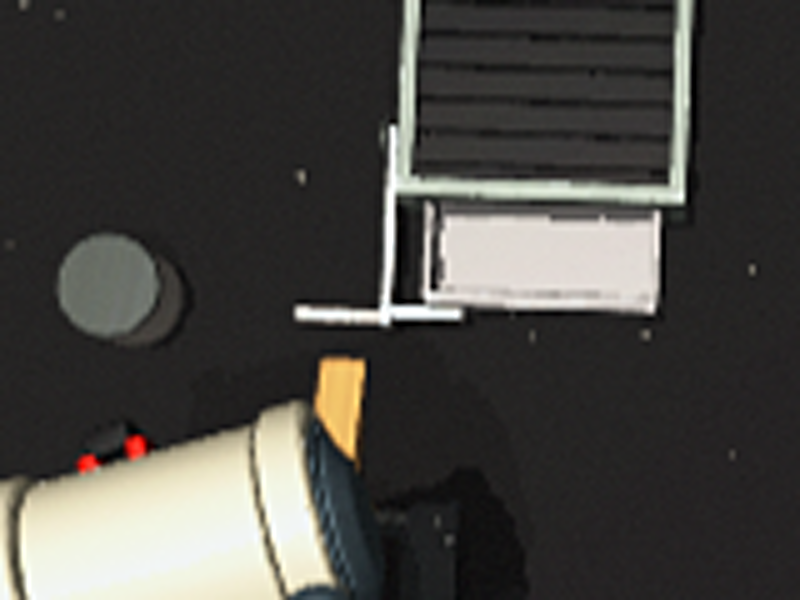

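View pics/s2.png

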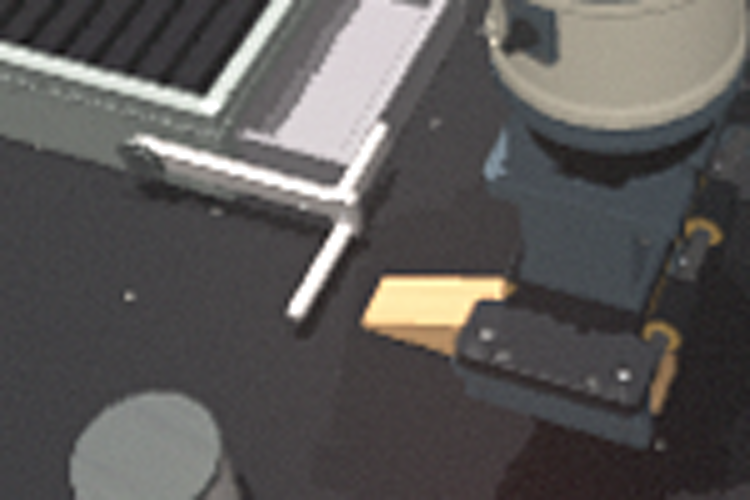

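Run:
```python
from h import *
np.set_printoptions(precision=1,suppress=True)
a=.061;M=np.array([[np.cos(a),-np.sin(a),0],[np.sin(a),np.cos(a),0],[0,0,1]]);o=np.array([665.7,40.2,0])
B=lambda X:(X-o)@M.T
print("tip",B(unproj("top",[(193.8,171.6),(203,172)],6)))
print("barend",B(unproj("top",[(130+297/5,100+313/5)],18)))
print("lever outer at front, z40",B(unproj("top",[(130+380/5,100+300/5)],36)))
print("tcp",B(manip.read_state()["tcp_pos"]))
g=lambda u,v:(130+u/5,200+v/5)
print("side tip",B(unproj("side",[g(362,322),g(382,277)],6)))
print("side barend",B(unproj("side",[g(291,315)],18)))
```

```text
tip [[-91.  135.3   6. ]
 [-91.2 107.1   6. ]]
barend [[-65.4 147.6  18. ]]
lever outer at front, z40 [[-58.   94.8  36. ]]
tcp [-215.3  122.2   10.3]
side tip [[-92.2 135.7   6. ]
 [-90.3 109.5   6. ]]
side barend [[-64.6 149.9  18. ]]
```

Emit:
{"name": "send_rows", "arguments": {
  "slide": [
    [0, 0, -0.1],
    [0.5, -0.03, 0],
    [0.5, -0.03, 0],
    [0.5, -0.03, 0],
    [0.5, -0.03, 0],
    [0.5, -0.03, 0],
    [0.5, -0.03, 0],
    [0.5, -0.03, 0],
    [0.5, -0.03, 0],
    [0.5, -0.03, 0],
    [0.5, -0.03, 0],
    [0, 0, 0]
  ],
  "rot": [
    [0, 0, 0],
    [0, 0, 0],
    [0, 0, 0],
    [0, 0, 0],
    [0, 0, 0],
    [0, 0, 0],
    [0, 0, 0],
    [0, 0, 0],
    [0, 0, 0],
    [0, 0, 0],
    [0, 0, 0],
    [0, 0, 0]
  ],
  "fingers": [-1, -1, -1, -1, -1, -1, -1, -1, -1, -1, -1, -1],
  "grip_force": 60
}}

```text
t: 6.45
tcp_pos: [506.3, 172.4, 8.8]
tool_rot: [3.141, 0.004, -0.061]
contact_force: [-10.5, 0.6, 10.8]
opening: 26.0
```

Emit:
{"name": "send_rows", "arguments": {
  "slide": [
    [0.5, -0.03, 0],
    [0.5, -0.03, 0],
    [0.5, -0.03, 0],
    [0.5, -0.03, 0],
    [0.5, -0.03, 0],
    [0.5, -0.03, 0],
    [0.5, -0.03, 0],
    [0.5, -0.03, 0],
    [0.5, -0.03, 0],
    [0.5, -0.03, 0],
    [0.55, -0.04, 0],
    [0, 0, 0]
  ],
  "rot": [
    [0, 0, 0],
    [0, 0, 0],
    [0, 0, 0],
    [0, 0, 0],
    [0, 0, 0],
    [0, 0, 0],
    [0, 0, 0],
    [0, 0, 0],
    [0, 0, 0],
    [0, 0, 0],
    [0, 0, 0],
    [0, 0, 0]
  ],
  "fingers": [-1, -1, -1, -1, -1, -1, -1, -1, -1, -1, -1, -1]
}}

```text
t: 7.45
tcp_pos: [561.5, 169.0, 8.7]
tool_rot: [3.141, 0.005, -0.061]
contact_force: [-9.6, 0.1, 10.8]
opening: 25.8
```

Run:
```python
from h import *
np.set_printoptions(precision=1,suppress=True)
a=.061;M=np.array([[np.cos(a),-np.sin(a),0],[np.sin(a),np.cos(a),0],[0,0,1]]);o=np.array([665.7,40.2,0])
print("tcp",(manip.read_state()["tcp_pos"]-o)@M.T)
for n in ("top","side"):
    im=camera(n)[:,:,::-1].copy(); cv2.imwrite(f"pics/{n}3.png",im)
    if n=="top": crop(im,170,110,250,170,10,"t3.png")
    else: crop(im,130,190,260,285,6,"s3.png")
```

```text
tcp [-111.8  122.2    8.7]
```

View pics/t3.png

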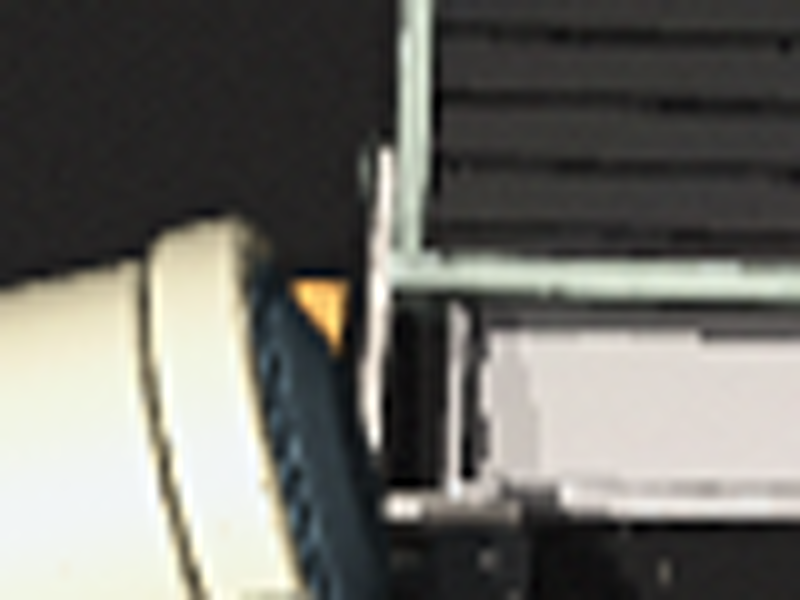

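View pics/s3.png

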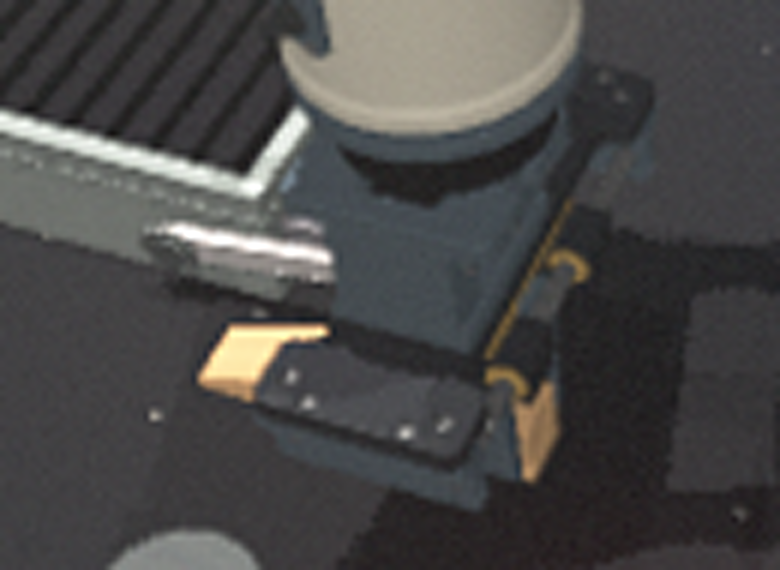

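Run:
```python
from h import *
np.set_printoptions(precision=1,suppress=True)
a=.061;M=np.array([[np.cos(a),-np.sin(a),0],[np.sin(a),np.cos(a),0],[0,0,1]]);o=np.array([665.7,40.2,0])
B=lambda X:(X-o)@M.T
print("tip",B(unproj("top",[(198.9,138),(204.9,138.1)],5)))
g=lambda u,v:(130+u/6,190+v/6)
print("side tip",B(unproj("side",[g(198,378),g(230,325)],5)))
```

```text
tip [[ 12.9 124.8   5. ]
 [ 13.3 106.3   5. ]]
side tip [[ 11.5 135.7   5. ]
 [ 12.3 108.1   5. ]]
```

The tip is at box x about 12.5, so the wedge origin is at -60 and the bar sits 13–15 mm behind the crest. I release and rise.

Emit:
{"name": "send_rows", "arguments": {
  "slide": [
    [0, 0, 0],
    [0, 0, 0],
    [0, 0, 0],
    [0, 0, 0],
    [0, 0, 1.5],
    [0, 0, 3],
    [0, 0, 3],
    [0, 0, 3],
    [-1, -2, 3],
    [-1, -2, 0],
    [0, 0, 0]
  ],
  "rot": [
    [0, 0, 0],
    [0, 0, 0],
    [0, 0, 0],
    [0, 0, 0],
    [0, 0, 0],
    [0, 0, 0],
    [0, 0, 0],
    [0, 0, 0],
    [0, 0, 0],
    [0, 0, 0],
    [0, 0, 0]
  ],
  "fingers": [0.1, 0.1, 0.1, 0.1, 0.1, 0.1, 0.1, 0.1, 0.1, 0.1, 0.1]
}}

```text
t: 8.47
tcp_pos: [542.9, 126.9, 145.6]
tool_rot: [3.141, -0.002, -0.062]
contact_force: [0.7, 0.2, -0.5]
opening: 50.2
```

Emit:
{"name": "send_rows", "arguments": {
  "slide": [
    [0, -3.5, 0],
    [0, -3.5, 0],
    [0, -3.5, 0],
    [0, 0, 0],
    [0, 0, 0]
  ],
  "rot": [
    [0, 0, 0],
    [0, 0, 0],
    [0, 0, 0],
    [0, 0, 0],
    [0, 0, 0]
  ],
  "fingers": [0.1, 0.1, 0.1, 0.1, 0.1]
}}

```text
t: 8.88
tcp_pos: [543.6, 22.8, 143.6]
tool_rot: [-3.142, 0.0, -0.064]
contact_force: [0.3, -0.3, -0.7]
opening: 50.2
```

Run:
```python
from h import *
np.set_printoptions(precision=1,suppress=True)
a=.061;M=np.array([[np.cos(a),-np.sin(a),0],[np.sin(a),np.cos(a),0],[0,0,1]]);o=np.array([665.7,40.2,0])
st=manip.read_state()
print("tcp",(st["tcp_pos"]-o)@M.T,st["tool_rot"])
for n in ("top","side","wrist"):
    im=camera(n)[:,:,::-1].copy(); cv2.imwrite(f"pics/{n}4.png",im)
    if n=="top": crop(im,170,110,280,190,7,"t4.png")
    elif n=="side": crop(im,130,190,260,285,6,"s4.png")
```

```text
tcp [-120.8  -24.9  143.6] [-3.1  0.  -0.1]
```

View pics/t4.png

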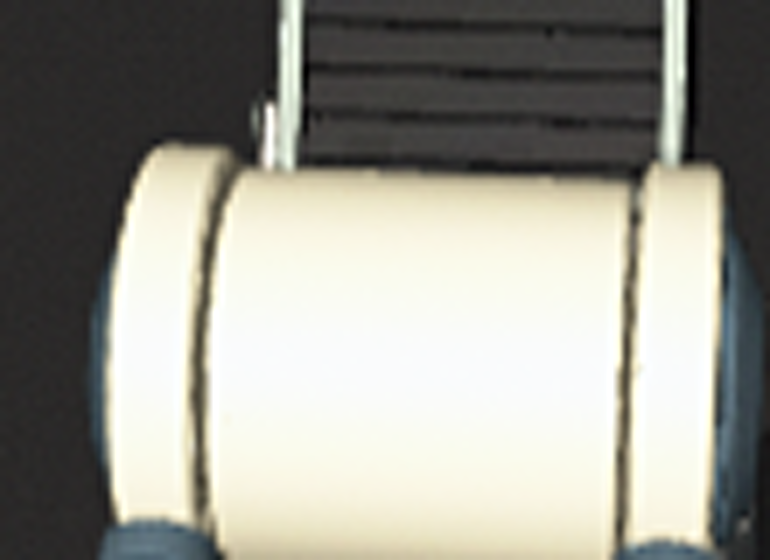

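View pics/s4.png

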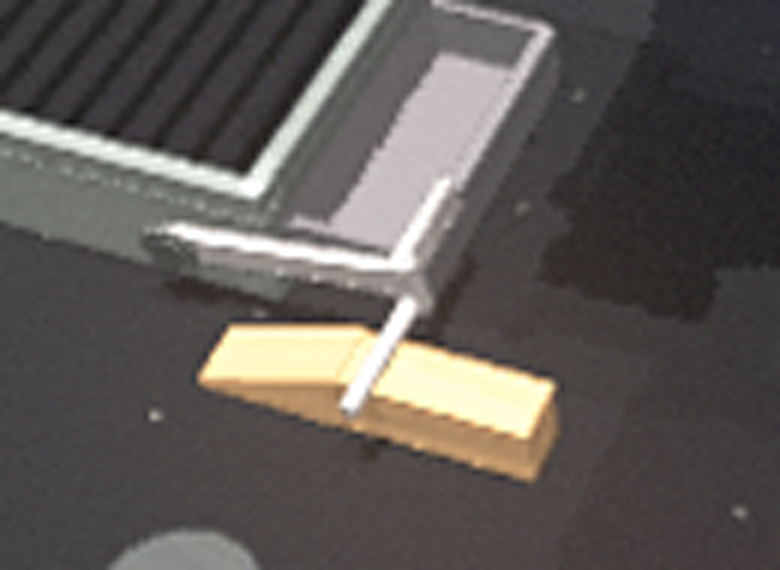

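View pics/wrist4.png

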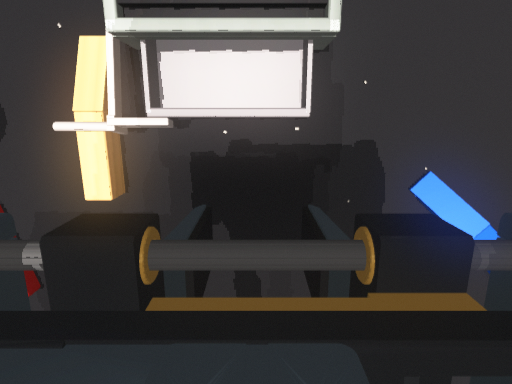

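Run:
```python
from h import *
np.set_printoptions(precision=1,suppress=True)
a=.061;M=np.array([[np.cos(a),-np.sin(a),0],[np.sin(a),np.cos(a),0],[0,0,1]]);o=np.array([665.7,40.2,0])
B=lambda X:(X-o)@M.T
C=cam("wrist")
P=proj("wrist",np.array([[-60,70,34],[-60,-70,34],[-52,66,34],[-52,-66,34],[0,85,64],[0,-85,64.],[-59.8+7.5,135,32],[-59.8-72.5,135,32],[-59.8-72.5,109,32]])@M+o,C);print(P)
im=cv2.imread("pics/wrist4.png")
im=cv2.resize(im[0:230,40:360],None,fx=2.5,fy=2.5,interpolation=cv2.INTER_CUBIC)
for p in P: cv2.circle(im,(int((p[0]-40)*2.5),int(p[1]*2.5)),4,(0,0,255),1)
cv2.imwrite("pics/w4o.png",im)
```

```text
[[148.5 119.3]
 [311.7 119.3]
 [152.5 109.7]
 [307.4 109.6]
 [107.5  34.6]
 [342.7  34.6]
 [ 72.9 110.1]
 [ 84.6 200.2]
 [113.  200.2]]
```

View pics/w4o.png

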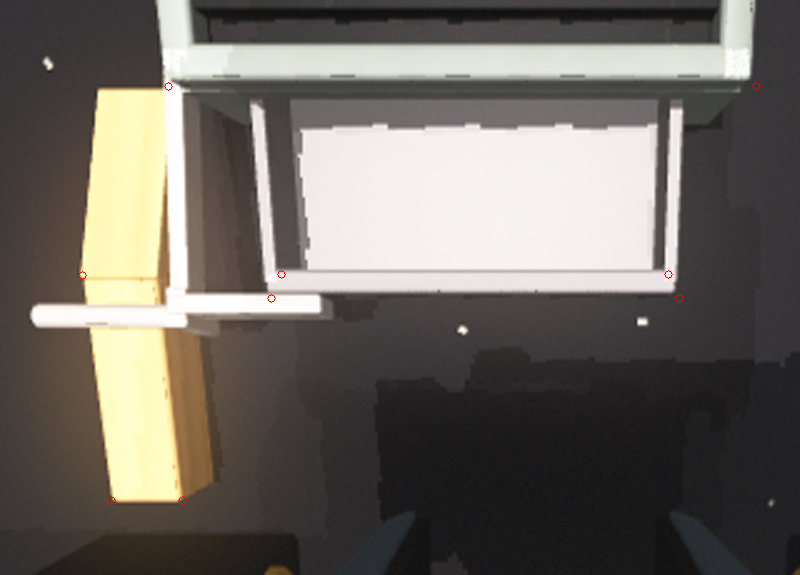

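The wedge holds the catch up: the bar lies on the flat top about 13 mm behind the crest. The box and tray appear about 2 mm further in x than my fit. I move over the tray and go down inside it.

Emit:
{"name": "send_rows", "arguments": {
  "slide": [
    [2.35, 0.3, 0],
    [2.35, 0.3, 0],
    [2.35, 0.3, 0],
    [2.35, 0.3, 0],
    [0, 0, -2],
    [0, 0, -2],
    [0, 0, -2],
    [0, 0, 0],
    [0, 0, 0]
  ],
  "rot": [
    [0, 0, 0],
    [0, 0, 0],
    [0, 0, 0],
    [0, 0, 0],
    [0, 0, 0],
    [0, 0, 0],
    [0, 0, 0],
    [0, 0, 0],
    [0, 0, 0]
  ],
  "fingers": [0.1, 0.1, 0.1, 0.1, 0.1, 0.1, 0.1, 0.1, 0.1]
}}

```text
t: 9.78
tcp_pos: [636.8, 37.3, 83.3]
tool_rot: [-3.142, 0.002, -0.06]
contact_force: [0.0, 1.1, -0.4]
opening: 50.0
```

Run:
```python
from h import *
im=camera("side")[:,:,::-1].copy(); cv2.imwrite("pics/side5.png",im); crop(im,110,130,260,250,5,"s5.png")
```

```text
(no output)
```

View pics/s5.png

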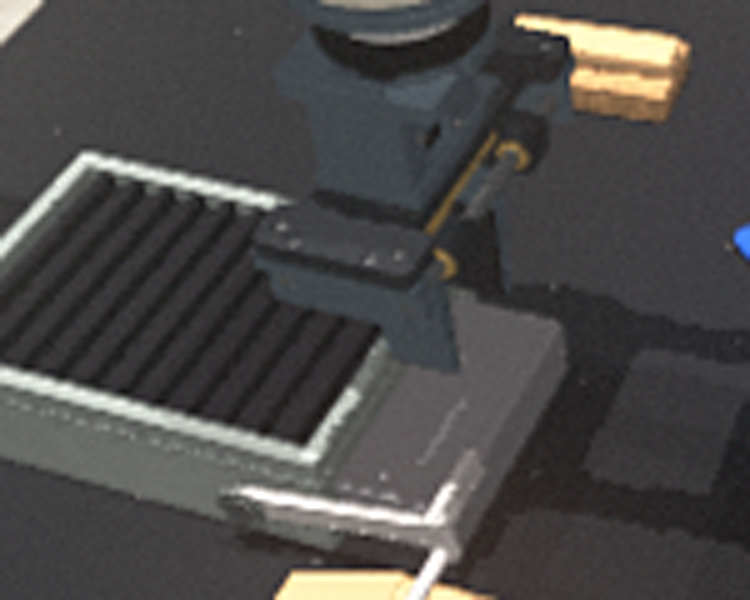

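Run:
```python
from h import *
np.set_printoptions(precision=1,suppress=True)
st=manip.read_state(); print(st["tcp_pos"])
im=cv2.imread("pics/side5.png"); crop(im,150,150,230,210,10,"s5z.png")
K,Rm,p=cam("side"); a=.061;M=np.array([[np.cos(a),-np.sin(a),0],[np.sin(a),np.cos(a),0],[0,0,1]])
g=lambda u,v:(110+u/5,130+v/5)
for lab,uv in dict(tipR=g(455,372),tipL=g(395,352),blockLbot=g(258,268),kneeL=g(385,325),blockLtop=g(255,243),kneeR=g(445,290)).items():
    d=np.linalg.inv(K)@[*uv,1]; d=Rm@(d*[1,-1,-1])
    P0=(p-st["tcp_pos"])@M.T; D=M@d
    for yy in (25,38.5):
        s=(yy-P0[1])/D[1]; print(lab,yy,P0+s*D)
```

```text
[637.6  37.   84.4]
tipR 25 [-15.2  25.   -8.1]
tipR 38.5 [-23.5  38.5   7.8]
tipL 25 [16.7 25.  -4.5]
tipL 38.5 [ 7.5 38.5 11.4]
blockLbot 25 [84.9 25.  31.5]
blockLbot 38.5 [74.  38.5 46.5]
kneeL 25 [19.3 25.  13.2]
kneeL 38.5 [10.1 38.5 28.6]
blockLtop 25 [82.9 25.  48.3]
blockLtop 38.5 [72.1 38.5 62.9]
kneeR 25 [-17.1  25.   47.2]
kneeR 38.5 [-25.4  38.5  61.8]
```

View pics/s5z.png

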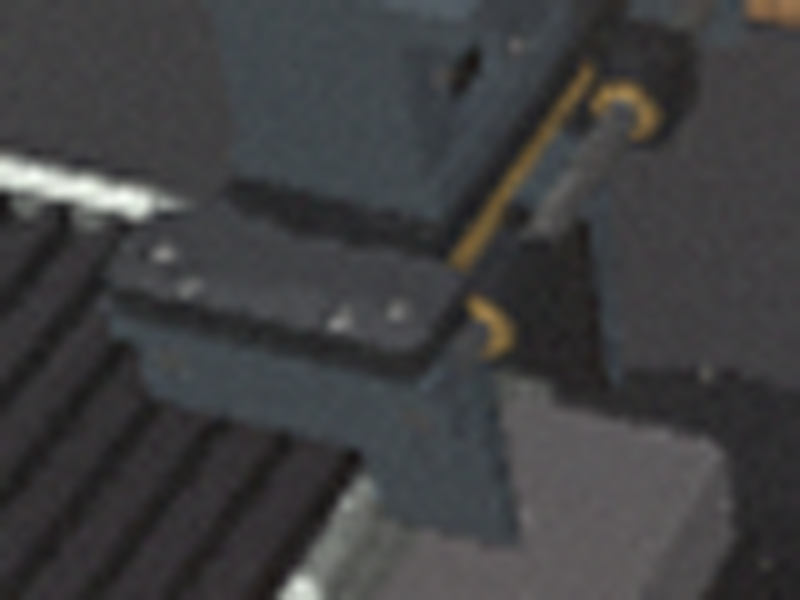

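Run:
```python
from h import *
np.set_printoptions(precision=1,suppress=True)
st=manip.read_state()
K,Rm,p=cam("side"); a=.061;M=np.array([[np.cos(a),-np.sin(a),0],[np.sin(a),np.cos(a),0],[0,0,1]])
g=lambda u,v:(150+u/10,150+v/10)
for lab,uv in dict(tipR=g(515,545),tipL=g(390,525),blockLbot=g(148,395),kneeL=g(370,465),plateL=g(108,290),plateR=g(415,375),teaL=g(112,325),plateTopBackL=g(225,195)).items():
    d=np.linalg.inv(K)@[*uv,1]; d=Rm@(d*[1,-1,-1])
    P0=(p-st["tcp_pos"])@M.T; D=M@d
    print(lab,*[(P0+(yy-P0[1])/D[1]*D).round(0) for yy in (30,38.5,46,54,62)])
```

```text
tipR [-20.  30.  -2.] [-25.  38.   8.] [-29.  46.  17.] [-34.  54.  26.] [-39.  62.  36.]
tipL [14. 30. -6.] [ 9. 38.  4.] [ 4. 46. 13.] [-2. 54. 22.] [-7. 62. 32.]
blockLbot [76. 30. 19.] [69. 38. 29.] [63. 46. 37.] [57. 54. 46.] [50. 62. 56.]
kneeL [17. 30. 14.] [11. 38. 23.] [ 6. 46. 32.] [ 0. 54. 41.] [-5. 62. 50.]
plateL [80. 30. 52.] [73. 38. 61.] [67. 46. 69.] [60. 54. 78.] [54. 62. 87.]
plateR [-0. 30. 48.] [-6. 38. 58.] [-11.  46.  66.] [-16.  54.  74.] [-21.  62.  83.]
teaL [81. 30. 41.] [74. 38. 50.] [68. 46. 58.] [62. 54. 67.] [55. 62. 76.]
plateTopBackL [41. 30. 92.] [ 35.  38. 101.] [ 29.  46. 108.] [ 23.  54. 116.] [ 18.  62. 124.]
```

By the spec (body half-width 38 mm, starting 79 mm above the TCP), the wide block in the view is the gripper body's end at y = 89. It will clear the 64 mm box by about 25 mm, so I go down.

Emit:
{"name": "send_rows", "arguments": {
  "slide": [
    [0, 0, -2],
    [0, 0, -2],
    [0, 0, -1.5],
    [0, 0, -1],
    [0, 0, -0.9],
    [0, 0, 0],
    [0, 0, 0]
  ],
  "rot": [
    [0, 0, 0],
    [0, 0, 0],
    [0, 0, 0],
    [0, 0, 0],
    [0, 0, 0],
    [0, 0, 0],
    [0, 0, 0]
  ],
  "fingers": [0.1, 0.1, 0.1, 0.1, 0.1, 0.1, 0.1]
}}

```text
t: 10.42
tcp_pos: [637.8, 36.2, 10.5]
tool_rot: [-3.142, -0.0, -0.061]
contact_force: [0.5, -0.8, 0.1]
opening: 50.0
```

Run:
```python
from h import *
for n in ("side","wrist"):
    im=camera(n)[:,:,::-1].copy(); cv2.imwrite(f"pics/{n}6.png",im)
    if n=="side": crop(im,130,150,240,240,7,"s6.png")
```

```text
(no output)
```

View pics/s6.png

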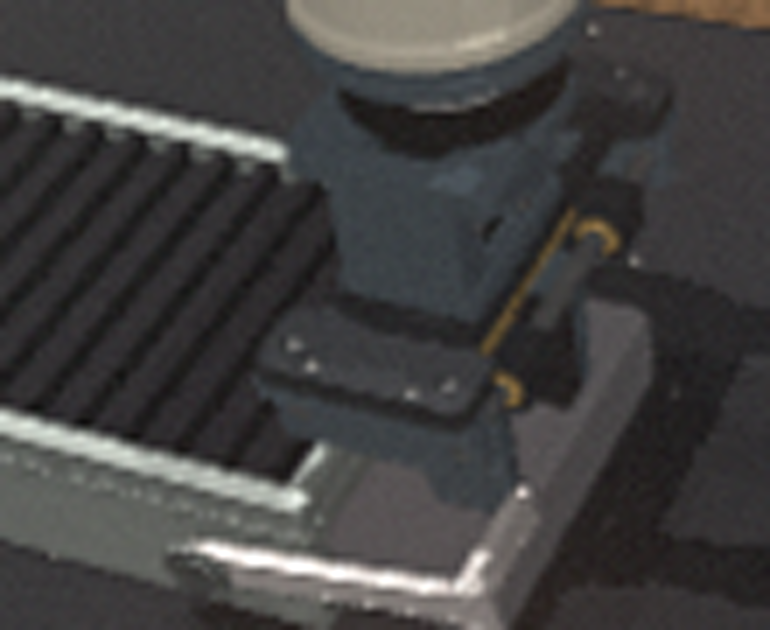

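View pics/wrist6.png

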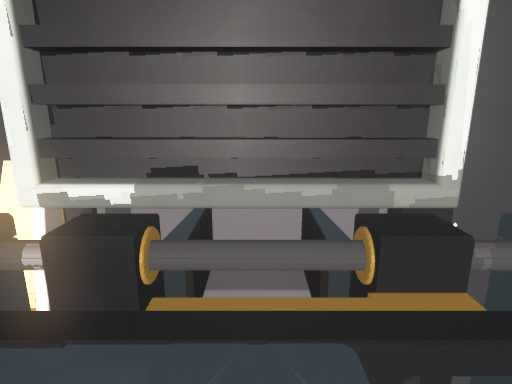

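The side view shows the fingertips inside the tray behind the front wall. I pull, slowly at first.

Emit:
{"name": "send_rows", "arguments": {
  "slide": [
    [-0.3, 0.018, 0],
    [-0.3, 0.018, 0],
    [-0.3, 0.018, 0],
    [-0.3, 0.018, 0],
    [-0.3, 0.018, 0],
    [-0.4, 0.024, 0],
    [-0.4, 0.024, 0],
    [-0.4, 0.024, 0],
    [-0.4, 0.024, 0],
    [-0.4, 0.024, 0]
  ],
  "rot": [
    [0, 0, 0],
    [0, 0, 0],
    [0, 0, 0],
    [0, 0, 0],
    [0, 0, 0],
    [0, 0, 0],
    [0, 0, 0],
    [0, 0, 0],
    [0, 0, 0],
    [0, 0, 0]
  ],
  "fingers": [0.1, 0.1, 0.1, 0.1, 0.1, 0.1, 0.1, 0.1, 0.1, 0.1]
}}

```text
t: 11.35
tcp_pos: [603.5, 38.2, 10.8]
tool_rot: [-3.142, -0.003, -0.061]
contact_force: [6.5, -0.6, 5.3]
opening: 50.1
```

Run:
```python
from h import *
im=camera("side")[:,:,::-1].copy(); cv2.imwrite("pics/side7.png",im); crop(im,130,150,260,250,6,"s7.png")
```

```text
(no output)
```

View pics/s7.png

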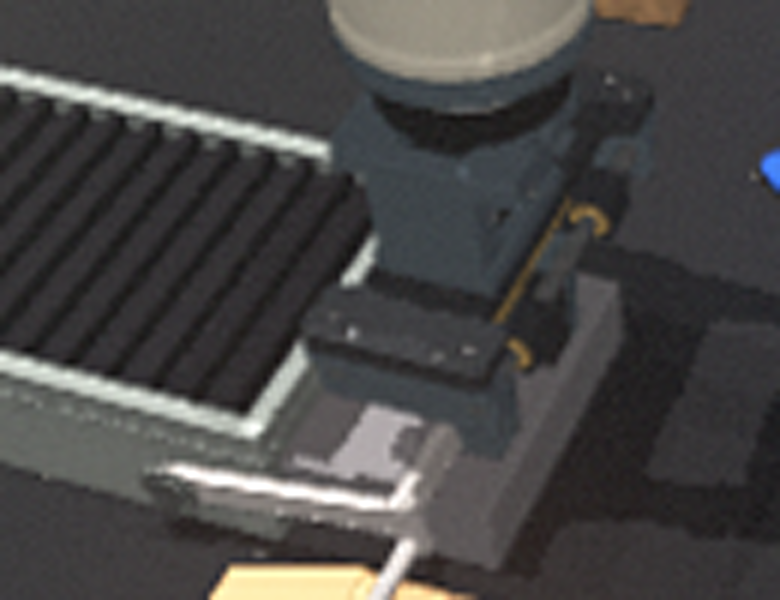

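The tray is sliding out under the nose and the catch is still up. I continue.

Emit:
{"name": "send_rows", "arguments": {
  "slide": [
    [-0.5, 0.03, 0],
    [-0.6, 0.036, 0],
    [-0.6, 0.036, 0],
    [-0.6, 0.036, 0],
    [-0.6, 0.036, 0],
    [-0.6, 0.036, 0],
    [-0.6, 0.036, 0],
    [-0.6, 0.036, 0],
    [-0.6, 0.036, 0],
    [-0.6, 0.036, 0],
    [-0.6, 0.036, 0],
    [-0.3, 0.018, 0]
  ],
  "rot": [
    [0, 0, 0],
    [0, 0, 0],
    [0, 0, 0],
    [0, 0, 0],
    [0, 0, 0],
    [0, 0, 0],
    [0, 0, 0],
    [0, 0, 0],
    [0, 0, 0],
    [0, 0, 0],
    [0, 0, 0],
    [0, 0, 0]
  ],
  "fingers": [0.1, 0.1, 0.1, 0.1, 0.1, 0.1, 0.1, 0.1, 0.1, 0.1, 0.1, 0.1]
}}

```text
t: 12.4
tcp_pos: [534.8, 42.3, 10.5]
tool_rot: [-3.142, -0.002, -0.061]
contact_force: [5.8, 0.6, 4.3]
opening: 50.1
```

Emit:
{"name": "send_rows", "arguments": {
  "slide": [
    [-0.4, 0.024, 0],
    [-0.4, 0.024, 0],
    [-0.4, 0.024, 0],
    [-0.3, 0.018, 0],
    [-0.2, 0.012, 0],
    [0, 0, 0],
    [0, 0, 0]
  ],
  "rot": [
    [0, 0, 0],
    [0, 0, 0],
    [0, 0, 0],
    [0, 0, 0],
    [0, 0, 0],
    [0, 0, 0],
    [0, 0, 0]
  ],
  "fingers": [0.1, 0.1, 0.1, 0.1, 0.1, 0.1, 0.1]
}}

```text
t: 12.98
tcp_pos: [517.8, 43.3, 10.2]
tool_rot: [-3.142, -0.001, -0.061]
contact_force: [3.4, -0.1, 4.0]
opening: 50.4
```

Run:
```python
from h import *
for n in ("side","top"):
    im=camera(n)[:,:,::-1].copy(); cv2.imwrite(f"pics/{n}8.png",im)
    if n=="side": crop(im,130,150,290,265,5,"s8.png")
    else: crop(im,170,110,290,200,6,"t8.png")
```

```text
(no output)
```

View pics/s8.png

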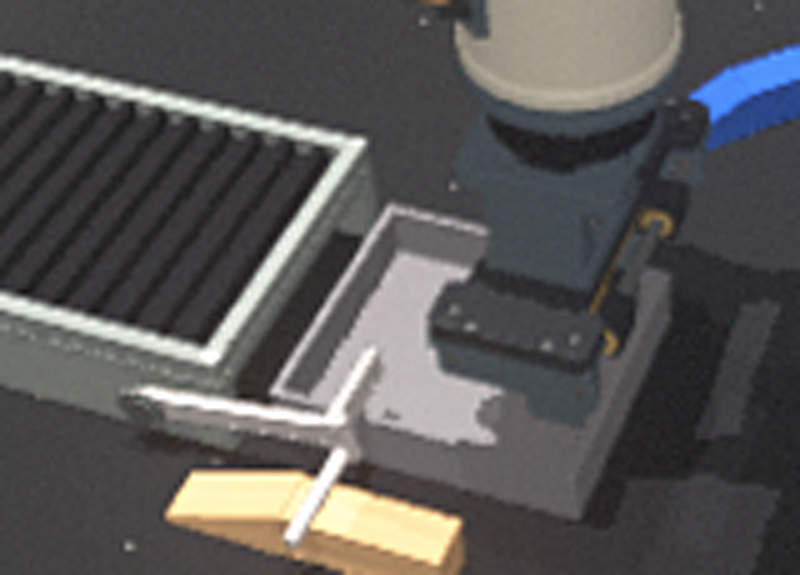

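View pics/t8.png

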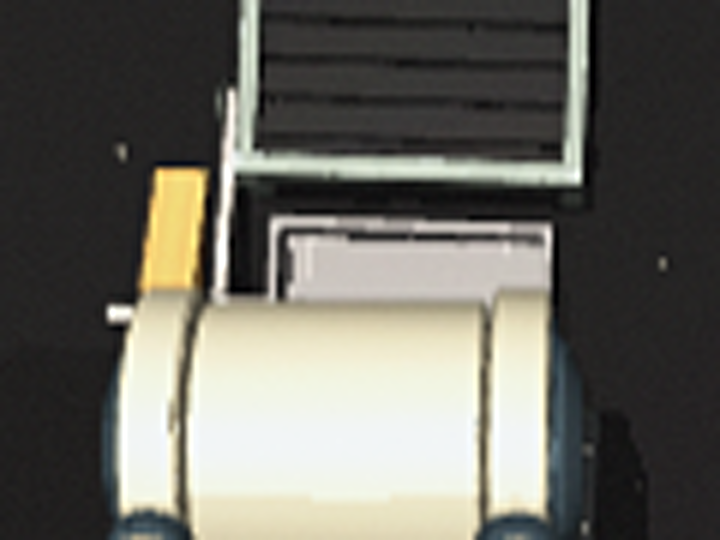

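Run:
```python
from h import *
np.set_printoptions(precision=1,suppress=True)
a=.061;M=np.array([[np.cos(a),-np.sin(a),0],[np.sin(a),np.cos(a),0],[0,0,1]]);o=np.array([667,41,0])
B=lambda X:(X-o)@M.T
g=lambda u,v:(170+u/6,110+v/6)
print("tray rear top",B(unproj("top",[g(270,216),g(553,223)],34)))
print("box front top",B(unproj("top",[g(240,172),g(582,185)],64)))
g=lambda u,v:(130+u/5,150+v/5)
print("tray rear side",B(unproj("side",[g(273,392),g(390,206)],34)))
print("box front side",B(unproj("side",[g(210,362),g(368,142)],64)))
```

```text
tray rear top [[-16.1  69.3  34. ]
 [-14.7 -71.4  34. ]]
box front top [[  0.   80.6  64. ]
 [ -0.7 -85.2  64. ]]
tray rear side [[-18.9  70.1  34. ]
 [-18.7 -67.5  34. ]]
box front side [[  2.   84.5  64. ]
 [ -3.  -81.2  64. ]]
```

The tray's rear edge is 15–18 mm clear of the box. I back the fingers off the wall, lift and retreat.

Emit:
{"name": "send_rows", "arguments": {
  "slide": [
    [0.3, -0.018, 0],
    [0.3, -0.018, 0],
    [0, 0, 0.5],
    [0, 0, 1.5],
    [0, 0, 3],
    [0, 0, 3],
    [0, 0, 3],
    [0, 0, 3],
    [-3, -2, 2],
    [-3, -3, 2],
    [-3, -3, 2],
    [-3, -3, 0]
  ],
  "rot": [
    [0, 0, 0],
    [0, 0, 0],
    [0, 0, 0],
    [0, 0, 0],
    [0, 0, 0],
    [0, 0, 0],
    [0, 0, 0],
    [0, 0, 0],
    [0, 0, 0],
    [0, 0, 0],
    [0, 0, 0],
    [0, 0, 0]
  ],
  "fingers": [0.1, 0.1, 0.1, 0.1, 0.1, 0.1, 0.1, 0.1, 0.1, 0.1, 0.1, 0.1]
}}

```text
t: 14.08
tcp_pos: [410.6, -60.4, 208.1]
tool_rot: [3.141, -0.004, -0.06]
contact_force: [1.8, -1.8, 0.4]
opening: 50.5
```

Emit:
{"name": "send_rows", "arguments": {
  "slide": [
    [0, -3.5, 0],
    [0, -3.5, 0],
    [0, -3.5, 0],
    [0, -3.5, 0],
    [0, -3, 0],
    [0, -2, 0],
    [0, 0, 0],
    [0, 0, 0]
  ],
  "rot": [
    [0, 0, 0],
    [0, 0, 0],
    [0, 0, 0],
    [0, 0, 0],
    [0, 0, 0],
    [0, 0, 0],
    [0, 0, 0],
    [0, 0, 0]
  ],
  "fingers": [0.1, 0.1, 0.1, 0.1, 0.1, 0.1, 0.1, 0.1]
}}

```text
t: 14.75
tcp_pos: [410.2, -250.3, 205.3]
tool_rot: [-3.141, 0.001, -0.063]
contact_force: [0.0, 0.9, 0.0]
opening: 50.2
```

Run:
```python
from h import *
for n in ("side","top"):
    im=camera(n)[:,:,::-1].copy(); cv2.imwrite(f"pics/{n}9.png",im)
    if n=="side": crop(im,85,150,245,270,5,"s9.png")
    else: crop(im,130,110,280,220,5,"t9.png")
```

```text
(no output)
```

View pics/s9.png

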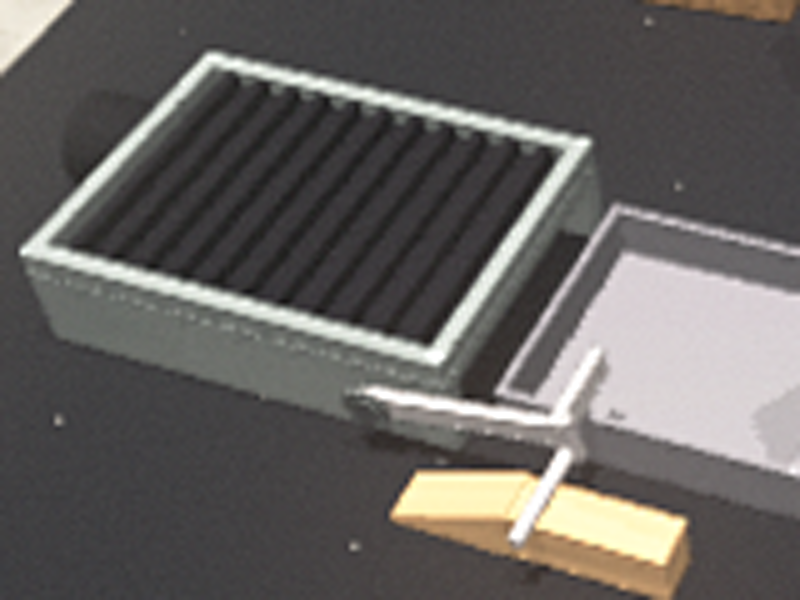

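View pics/t9.png

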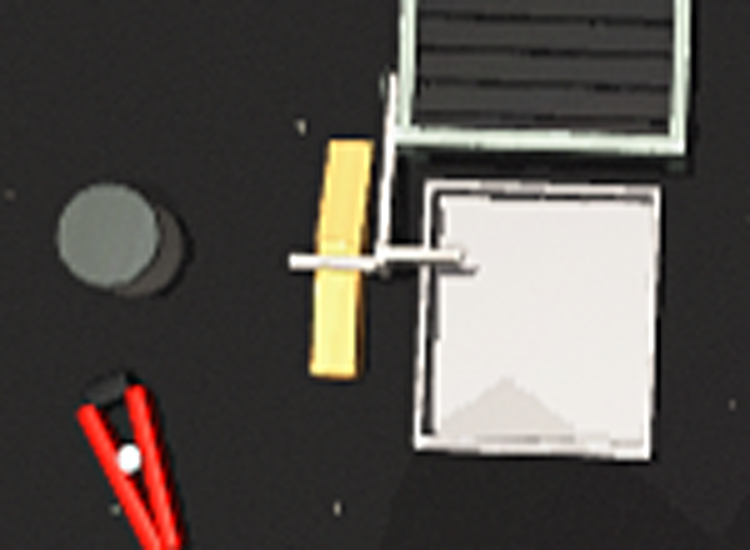

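View pics/top9.png

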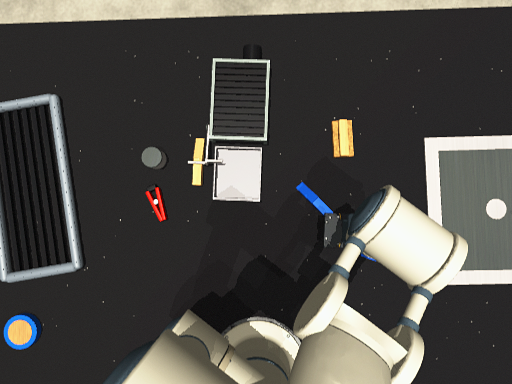

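Run:
```python
from h import *
np.set_printoptions(precision=1,suppress=True)
a=.061;M=np.array([[np.cos(a),-np.sin(a),0],[np.sin(a),np.cos(a),0],[0,0,1]]);o=np.array([667,41,0])
g=lambda u,v:(130+u/5,110+v/5)
print(((unproj("top",[g(427,180),g(660,186),g(413,450),g(650,460)],34))-o)@M.T)
s=manip.read_state();print(s["t"],s["contact_force"])
print(manip.finish_job())
```

```text
[[ -16.    68.1   34. ]
 [ -14.8  -70.9   34. ]
 [-177.2   69.1   34. ]
 [-177.8  -71.1   34. ]]
14.85 [-0.6 -0.2 -0.1]
the job is handed in; nothing more can be done
None
```

I pushed the pale wedge under the catch's side bar, released it, then hooked the tray's front wall from inside and slid the tray straight out. The job was handed in at about 15 s, with the arm well away.

**Last checks:**
- **Catch:** it is still up, with the bar resting on the wedge's flat top about 13 mm behind the ramp.
- **Tray:** it lies flat with its rear edge clear of the box, so its origin is at about box x = -96 mm. The top camera puts the gap at 15–16 mm. The side camera read 19 mm just before I let go.
- **Other objects:** the clamp, sanding block and tin look unmoved in the top view.
- **Forces:** the readings at the end of each move stayed around 15 N or less.

**Disagreement:** the box position differed by 2–3 mm between the cameras. I corrected for this before pulling the tray. No check failed.

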